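# Dock the slide carrier on its locating pins and latch it

## Task

Put the slide carrier onto the docking base so that its large hole goes over the round pin and its small hole over the diamond pin, lowering it gently (never dropped) and wiggling it if it catches, until it lies fully home, flat on the base. Then turn the latch fully shut over the end of the carrier and let go, leaving the beaker, the tube cradle and the stack of slides undisturbed.

Things in the scene. Friction and masses are not known exactly. Their poses are not given: they have to be found in the camera images.
- carrier: loose slide carrier, about 0.26 kg: bare aluminium plate 84 (x) x 130 (y) x 8 mm; origin at the centre of its underside. Upright black grip rib at its middle: 44 mm along x, 12 mm thick along y, top 39.5 mm above the underside. A glass slide on either side of the rib. Through holes on the long centre line at y = -50 (large) and +50 mm (small). Starts flat on the worktop.
- large_hole (a point): centre of the carrier's 16 mm diameter hole, at the plate's underside (only the large hole fits over the round pin, so only one way round fits)
- small_hole (a point): centre of the carrier's 12 mm diameter hole, at the plate's underside
- carrier_rib (a point): centre of the top of the carrier's grip rib. On the way to the base stands the fixed microscope, about 0.4 m tall, beyond about x = 0.5 m between about y = -0.22 and 0 m: carry the carrier past in front of it
- dock: docking base, fixed to the worktop: bare aluminium slab 100 (x) x 186 (y) x 14 mm; origin on the worktop, midway between its two pins (slab from y = -74 to +112 mm). The pins rise 14.5 mm from the slab: 7 mm straight, then tapered to a blunt nose. Seated, the carrier's axes point like the base's, its origin 14 mm above the base's.
- round_pin (a point): tip centre of the round pin: 14 mm diameter (6 mm at the tip), at y = -50 mm on the base, 28.5 mm above the worktop
- diamond_pin (a point): tip centre of the diamond pin: 10 mm across in x, 6 mm in y, at y = +50 mm on the base, 28.5 mm above the worktop
- latch (a joint): angle (rad) of the turn latch about its upright pivot beyond the diamond pin: 0 = shut at its stop, short end of the bar to the base's -y, over the carrier's end; 1.57 = open, short end to the base's +x, tail to its -x. Range 0 to 1.75, starts at 1.3 to 1.75. Shuts clockwise seen from above. Friction 0.04 N m; stays where left.
- latch_pivot (a point): the latch's pivot axis at the top of its steel bar, 31 mm above the worktop (base frame x = +24, y = +85 mm). The bar is 14 mm wide, 7 mm thick, reaches 31 mm (short end) and 43 mm (tail) from the pivot; its underside clears a fully seated carrier by 2 mm and cannot pass over one that is not home.
- latch_peg (a point): centre of the top of the latch's upright black peg: 12 mm diameter, 29 mm tall above the bar, its top 60 mm above the worktop, 36 mm from the pivot on the tail of the bar, on the side away from the carrier when shut
- beaker: bystander: empty glass beaker, 54 mm diameter, 70 mm tall, upright; origin at the centre of its underside
- cradle: bystander: white tube cradle 30 x 60 x 18 mm; origin at the centre of its underside
- slides: bystander: stack of glass slides 27 x 76 x 12 mm; origin at the centre of its underside
Things that resemble listed ones, but are neither listed nor needed, are in the scene too. What is shaped like the dock but brown is not meant.

How it is judged:
By the outcome, as a careful person would: the job done as asked, in the order asked, and still so for the second after the job is handed in, with the robot touching nothing.
It also fails if it takes over 61 s, if anything falls off the work surface, if the arm or the gripper's body presses on something with over 40 N, if the wrist force passes 120 N, or if a joint passes its speed limit or range.

## Robot

A 6-joint arm with a two-finger parallel gripper is mounted at the origin on a cart in front of the work surface, level with it; the furniture and walls round the work are solid. World frame = base frame: x ahead of the robot, y to its left, z up, the work surface at z = 0. Lengths are in mm, angles in rad, forces in N, time in s.
With the tool pointing down it reaches from about 375 to 925 mm from the base axis. Payload 5.7 kg.
Tool frame: the origin (TCP) lies midway between the tips of the shut fingers; the grasp point (between the pads) lies arm.hold_point_z behind it (arm.hold_point_z is the distance from the TCP to the grasp point, in mm); z points along the fingers, y is the line along which they close (so a half turn about z gives the same grasp; the last joint's range is limited). The gripper opens to 88 mm and grips with 3 to 60 N. Pads are 20 mm wide; open, the fingers measure 115 mm over their backs; the gripper's body (75 mm by 178 mm) begins 61 mm behind the grasp point.
Start: joints at [1.005, 0.359, 1.51, -0, 1.272, -0.115], TCP at [261.399, 540.03, 222.623] pointing down, gripper open.
Joint ranges: [-2.97, 2.97], [-1.01, 2.36], [0.21, 2.38], [-0.96, 4.11], [0.2, 2.71], [-2.98, 2.98]. Speed limits (rad/s): [2.39, 2.39, 3.14, 3.14, 3.14, 3.14].

## Interface

Orientations are given as [roll, pitch, yaw] about the fixed x, y, z axes, in that order (R = Rz(yaw) Ry(pitch) Rx(roll)).
In Python, from rig import monitor, imaging, ticket, arm gives the robot as it stands. The module is installed in compiled form; this text tells all that it offers.
- The arm moves only by the shell command python3 -m handwheel 'ROWS' [FORCE]. ROWS is JSON, a list that holds one entry, the list of rows, each a list of 7 numbers: the gripper's target within -1 to 1 (fully open at 1, half-way at 0, shut at -1), then the shift along the tool's x, y, z in units of 0.02 m (1.0 is 0.02 m), then the turn, a rotation vector about the tool's x, y, z in units of 4 degrees (1.0 is 4 degrees). A call has 1 to 5 rows; each row shifts and turns the commanded pose from where the row before left it, along the tool's axes as they then stand; what a row does not reach is not made up. A row lasts 1/8 s, in which the tool goes at most 62.5 mm and 10.7 degrees, less where a joint would pass 70% of its speed; a pose out of reach is approached as far as the arm can. A call with a number of a shift or a turn outside -1 to 1 is refused whole. A call with a gripper value outside its range is refused whole. The fingers move at their own pace and stop on an object; FORCE is the grip in N (left out, the last holds). Time passes only in rows, so rows that do not move let the fingers close. It gives the time, the measured TCP pose, the force, the opening and the grip force at its end, in the units of the state.
- monitor.get_state(): the state, without advancing time (a new reading comes with each control period).
- imaging.read_camera(name): name is "scene" or "side" or "wrist"; returns a dict with "color" (400x640x3 uint8, red, green, blue), "fovy" (degrees; the focal length in pixels is half the picture's height over the tangent of half this angle, whatever the lens; pixels are square), "cx", "cy" (the principal point, pixels), "D" ([k1, k2, p1, p2, k3] as OpenCV has them; the pictures are not rectified), "rvec" (rotation vector, rad) and "tvec" (3), from world to camera coordinates, as OpenCV has them. Camera axes: x right, y down, z forward; pixel columns grow to the right and rows downward; lengths in mm; the calibration is good to about 2 mm. A picture is of the moment at which its call begins. There is no depth.
- ticket.finish_job(): hands the job in; it is judged then, once.
The state is a dict: "t": time; "q": joint angles; "dq": joint speeds; "effort": joint torques, N m; "tcp_pos": TCP position; "eef_rot": TCP orientation; "force": force on the tool from outside, world axes, zero at the start; "moment": the same for the moment, N m; "gripper_width": finger opening in mm; "grasp_force": force on a finger pad.
Only numpy, scipy, OpenCV 4.12 (cv2) and the standard library are available. Lean on these libraries where they do the work, as an engineer would, in place of code of your own. Each camera call takes 0.05 s, during which the arm holds its last target. There are 200 camera calls.

## Working session

There is one attempt and no reset: what is moved stays moved. The work goes in short steps, Python scripts to look and compute and a shell command to move; the robot and the scene stay as the last step left them, time stands still between calls to the robot, and variables do not carry over. Pictures are saved under pics/ and viewed, at most 10 in all, crops included, and the job is handed in when it is done.

```bash
mkdir -p pics
cat > h.py <<'E'
import numpy as np, cv2
from rig import monitor, imaging, ticket, arm
def cam(n):
    d=imaging.read_camera(n); h,w=d["color"].shape[:2]
    f=h/2/np.tan(np.radians(d["fovy"])/2)
    d["K"]=np.array([[f,0,d["cx"]],[0,f,d["cy"]],[0,0,1.]]); d["R"]=cv2.Rodrigues(np.array(d["rvec"],float))[0]
    d["D"]=np.array(d["D"],float); d["tvec"]=np.array(d["tvec"],float).ravel(); d["rvec"]=np.array(d["rvec"],float)
    return d
def ray(d,px,z):
    u=cv2.undistortPoints(np.array(px,float).reshape(-1,1,2),d["K"],d["D"]).reshape(-1,2)
    r=np.c_[u,np.ones(len(u))]@d["R"]; c=-d["R"].T@d["tvec"]
    return c+r*((z-c[2])/r[:,2])[:,None]
def proj(d,P): return cv2.projectPoints(np.array(P,float).reshape(-1,1,3),d["rvec"],d["tvec"],d["K"],d["D"])[0].reshape(-1,2)
def save(d,n): cv2.imwrite("pics/"+n,d["color"][:,:,::-1])
E
python3 - <<'E'
from h import *
for n in("scene","side","wrist"):
    d=cam(n); save(d,n+"0.png"); print(n,d["fovy"],(-d["R"].T@d["tvec"]).round(),d["D"])
print(arm.hold_point_z, monitor.get_state())
a=[cv2.imread(f"pics/{n}0.png") for n in("scene","side")]
E
```

```text
scene 51.28276620020539 [-563. -892.  747.] [0.00367061 0.         0.         0.         0.        ]
side 44.8563978343151 [-144. -933. 1156.] [-0.04739343  0.          0.          0.          0.        ]
wrist 61.439817686520435 [193. 572. 384.] [-0.04731265  0.          0.          0.          0.        ]
18.700000000000003 {'t': 0.15, 'q': array([ 1.00488126e+00,  3.59360110e-01,  1.51118960e+00, -2.58575193e-05,
        1.27253741e+00, -1.15126721e-01]), 'dq': array([ 2.92320635e-03,  4.72556016e-05, -2.71709233e-03, -1.19368155e-03,
        3.03973383e-04,  1.18022129e-03]), 'effort': array([ 5.17500503e-04, -5.15748668e+01, -2.71009129e+01,  6.73275115e-02,
        3.03673733e-02, -1.10357946e-04]), 'tcp_pos': array([261.13555077, 539.57643851, 221.98828065]), 'eef_rot': array([-3.14010524e+00, -1.47131882e-04,  2.69081182e+00]), 'force': array([-0.52404024, -0.29281022,  0.12630403]), 'moment': array([ 0.04628054, -0.01720023,  0.01032983]), 'grasp_force': 0.0, 'gripper_width': 87.95285567148478}
```

View pics/scene0.png

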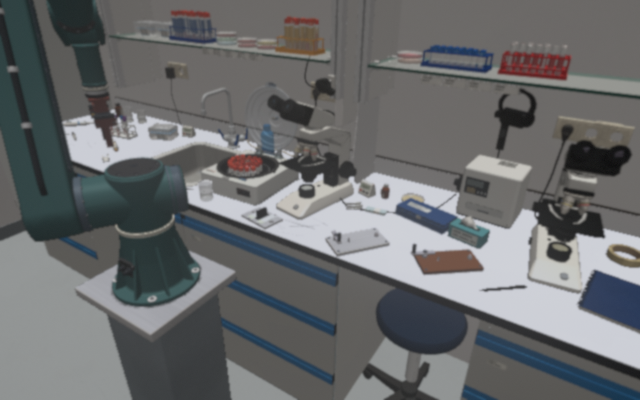

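View pics/side0.png

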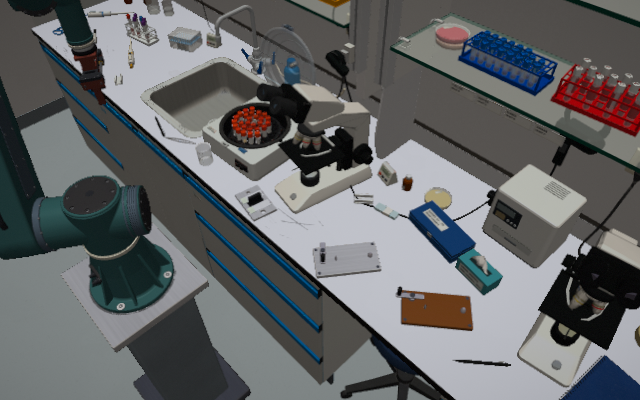

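The side view shows the carrier at about (256,202), the grey dock at (347,259) with its latch at the left end (322,255), and the beaker at (204,154). The brown decoy is at (436,310). Next I enlarge the crops and cast rays.

Run:
```python
from h import *
d=cam("side"); c=d["color"][:,:,::-1]
crop=c[170:290,225:395]; cv2.imwrite("pics/crop1.png",cv2.resize(crop,None,fx=4.7,fy=4.7,interpolation=cv2.INTER_CUBIC))
print("carrier",ray(d,[[256,203]],8).round(), "rib",ray(d,[[256,195]],39).round())
print("dock corners", ray(d,[[313,246],[376,242],[381,268],[317,276]],14).round())
print("beaker",ray(d,[[204,165]],0).round())
```

```text
carrier [[430. -32.   8.]] rib [[436. -30.  39.]]
dock corners [[ 438. -289.   14.]
 [ 582. -409.   14.]
 [ 522. -481.   14.]
 [ 374. -373.   14.]]
beaker [[417. 242.   0.]]
```

View pics/crop1.png

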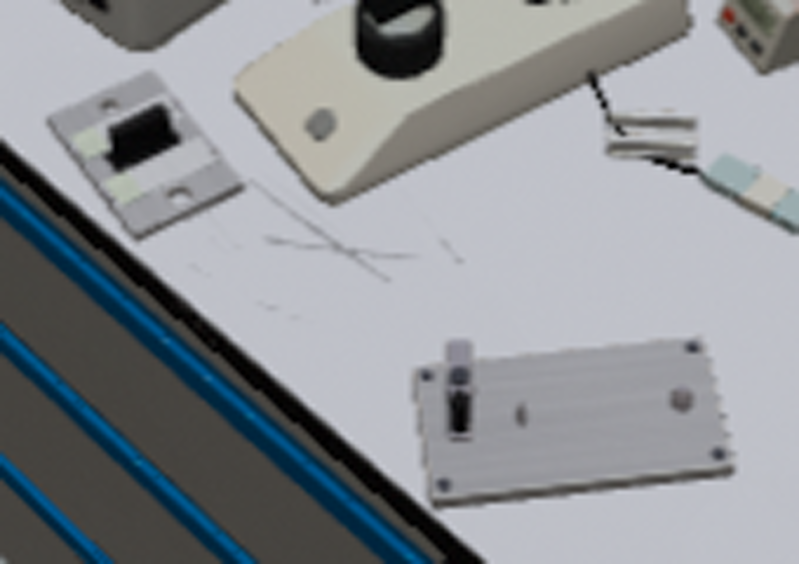

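The crop shows the small hole at about (248,192), the large hole at (263.3,211), the diamond pin at (335.9,256), the round pin at (370,253.6) and the open latch with its peg at about (322.7,254).

Run:
```python
from h import *
d=cam("side")
def px(x,y): return [225+x/4.7,170+y/4.7]
L,S=ray(d,[px(180,193),px(108,104)],8)
rp=ray(d,[px(681,396)],26)[0]; dp=ray(d,[px(521,408)],26)[0]
v=S-L; print("L",L.round(1),"S",S.round(1),np.linalg.norm(v),"carrier yaw",np.degrees(np.arctan2(-v[0],v[1])),"mid",((L+S)/2).round(1))
w=dp-rp; th=np.arctan2(-w[0],w[1]); print("rp",rp,"dp",dp,np.linalg.norm(w),"dock yaw",np.degrees(th),(rp+dp)/2)
o=(rp+dp)/2; R=np.array([[np.cos(th),-np.sin(th)],[np.sin(th),np.cos(th)]])
print("pivot pred",o[:2]+R@[24,85],"seen",ray(d,[px(459,375)],31), "peg",ray(d,[px(459,393)],60))
```

```text
L [424.6 -75.5   8. ] S [441.6  23.8   8. ] 100.72758140269053 carrier yaw -9.7218948970223 mid [433.1 -25.8   8. ]
rp [ 528.34440867 -432.02168825   26.        ] dp [ 452.20654857 -369.70565627   26.        ] 98.38832036260362 dock yaw 50.70093932656098 [ 490.27547862 -400.86367226   26.        ]
pivot pred [ 439.69901464 -328.45496221] seen [[ 440.15763704 -328.04517726   31.        ]] peg [[ 415.79190614 -353.15638638   60.        ]]
```

Run:
```python
from h import *
a=cam("scene");b=cam("side")
def tri(p,q):
    u=[cv2.undistortPoints(np.array([[x]],float),d["K"],d["D"]).reshape(2,1) for d,x in((a,p),(b,q))]
    X=cv2.triangulatePoints(*[np.c_[d["R"],d["tvec"]] for d in(a,b)],*u).ravel(); return (X[:3]/X[3]).round()
print("eyepiece",tri([270,103],[260,89]),"rib",tri([263,208],[255,194]),"bot foot",ray(b,[[275,187],[295,213],[296,206]],15).round())
for n,p in(("scene",(225,60,170,160)),("side",(225,70,170,150))):
    d=a if n=="scene" else b; x,y,w,h=p
    cv2.imwrite(f"pics/m_{n}.png",cv2.resize(d["color"][y:y+h,x:x+w,::-1],(390,360),interpolation=cv2.INTER_CUBIC))
cv2.imwrite("pics/m.png",np.hstack([cv2.imread(f"pics/m_{n}.png") for n in("scene","side")]))
```

```text
eyepiece [502. -27. 403.] rib [434. -30.  44.] bot foot [[ 516.  -26.   15.]
 [ 487. -157.   15.]
 [ 509. -137.   15.]]
```

View pics/m.png

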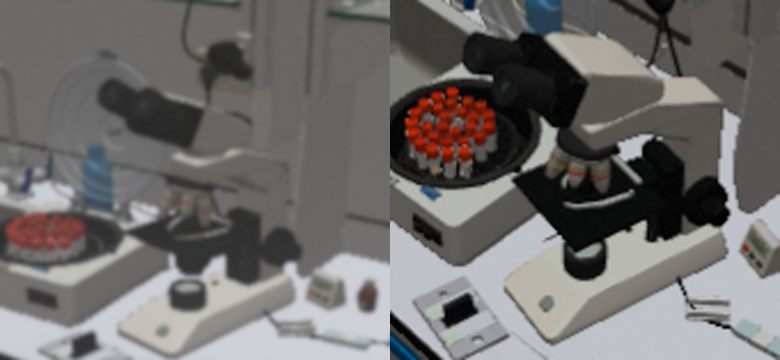

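Left (scene): the eyepiece tip is near (272,103) and the stage corner near (284,165). Right (side): the stage corners are near (279.5,144) and (298,175).

```bash
python3 - <<'E'
from h import *
a=cam("scene");b=cam("side")
def tri(p,q):
    u=[cv2.undistortPoints(np.array([[x]],float),d["K"],d["D"]).reshape(2,1) for d,x in((a,p),(b,q))]
    X=cv2.triangulatePoints(*[np.c_[d["R"],d["tvec"]] for d in(a,b)],*u).ravel(); return (X[:3]/X[3]).round()
print(tri([283.8,165.3],[279.5,144.2]),tri([310,172],[297.8,175]))
print(ray(b,[[279.5,144.2],[297.8,175]],150),ray(b,[[279.5,144.2],[297.8,175]],130))
E
python3 -m handwheel '[[[1,-0.95,-1,0,0,0,0],[1,-0.95,-1,0,0,0,0],[1,-0.95,-1,0,0,0,0],[1,-0.95,-1,0,0,0,0],[1,-0.95,-1,0,0,0,0]]]'
python3 -m handwheel '[[[1,-0.95,-1,0,0,0,0],[1,-0.95,-1,0,0,0,0],[1,-0.95,-1,0,0,0,0],[1,-0.95,-1,0,0,0,0],[1,-0.95,-1,0,0,0,0]]]'
```

```text
[559. -25. 167.] [ 480. -195.  208.]
[[ 5.70979276e+02  4.07092395e-01  1.50000000e+02]
 [ 5.18366803e+02 -1.43314764e+02  1.50000000e+02]] [[ 585.20534983   18.97306993  130.        ]
 [ 531.54656577 -127.60700321  130.        ]]
t: 1.08
tcp_pos: [303.6, 407.8, 222.7]
eef_rot: [3.141, 0.0, 2.691]
force: [0.7, -0.6, 1.2]
gripper_width: 88.0
grasp_force: 0.0
t: 1.7
tcp_pos: [345.5, 276.4, 222.8]
eef_rot: [3.141, 0.0, 2.691]
force: [0.3, 0.2, -0.4]
gripper_width: 88.0
grasp_force: 0.0
```

```bash
python3 -m handwheel '[[[1,-0.95,-1,0,0,0,0],[1,-0.95,-1,0,0,0,0],[1,-0.95,-1,0,0,0,0],[1,-0.95,-1,0,0,0,0],[1,-0.95,-1,0,0,0,0]]]' >/dev/null
for i in 1; do
python3 -m handwheel '[[[1,0,0,0.2,0,0,1],[1,0,0,0.2,0,0,1],[1,0,0,0.2,0,0,1],[1,0,0,0.2,0,0,1],[1,0,0,0.2,0,0,1]]]' >/dev/null
python3 -m handwheel '[[[1,0,0,0,0,0,1],[1,0,0,0,0,0,1],[1,0,0,0,0,0,1],[1,0,0,0,0,0,1],[1,0,0,0,0,0,1]]]' >/dev/null
python3 -m handwheel '[[[1,0,0,0,0,0,1],[1,0,0,0,0,0,1],[1,0,0,0,0,0,1],[1,0,0,0,0,0,1],[1,0,0,0,0,0,1]]]' >/dev/null
python3 -m handwheel '[[[1,0,0,0,0,0,1],[1,0,0,0,0,0,1],[1,0,0,0,0,0,1],[1,0,0,0,0,0,1],[1,0,0,0,0,0,1]]]' >/dev/null
python3 -m handwheel '[[[1,0,0,0,0,0,1],[1,0,0,0,0,0,1],[1,0,0,0,0,0,1],[1,0,0,0,0,0,1],[1,0,0,0,0,0,1]]]' >/dev/null
python3 -m handwheel '[[[1,0,0,0,0,0,1],[1,0,0,0,0,0,1],[1,0,0,0,0,0,1],[1,0,0,0,0,0,1],[1,0,0,0,0,0,1]]]' >/dev/null
python3 -m handwheel '[[[1,0,0,0,0,0,1],[1,0,0,0,0,0,1],[1,0,0,0,0,0,1],[1,0,0,0,0,0,1],[1,0,0,0,0,0,1]]]' >/dev/null
python3 -m handwheel '[[[1,0,0,0,0,0,1],[1,0,0,0,0,0,1],[1,0,0,0,0,0,1],[1,0,0,0,0,0,1],[1,0,0,0,0,0,1]]]'
done
```

```text
t: 7.32
tcp_pos: [387.3, 145.8, 202.8]
eef_rot: [-3.142, -0.0, -0.104]
force: [-0.1, 0.1, -0.3]
gripper_width: 87.5
grasp_force: 0.0
```

```bash
python3 -m handwheel '[[[1,0.25,0.95,0.5,0,0,0],[1,0.25,0.95,0.5,0,0,0],[1,0.25,0.95,0.5,0,0,0],[1,0.25,0.95,0.5,0,0,0],[1,0.25,0.95,0.5,0,0,0]]]' >/dev/null
python3 -m handwheel '[[[1,0.25,0.9,0.5,0,0,0],[1,0.25,0.9,0.5,0,0,0],[1,0.25,0.9,0.5,0,0,0],[1,0.25,0.9,0.3,0,0,0],[1,0,0,0,0,0,0.9]]]'
python3 - <<'E'
from h import *
d=cam("wrist"); save(d,"w1.png"); print(d["tvec"],(-d["R"].T@d["tvec"]).round())
print(proj(d,[[433,-26,39.5],[424.6,-75.5,8],[441.6,23.8,8]]).round())
E
```

```text
t: 8.57
tcp_pos: [415.4, -26.0, 116.4]
eef_rot: [3.141, -0.0, -0.167]
force: [-1.3, 0.1, 0.2]
gripper_width: 88.1
grasp_force: 0.0
[ 42.01385835 393.23271545 402.82979446] [490. -39. 278.]
[[317. 184.]
 [379. 175.]
 [256. 174.]]
```

View pics/w1.png

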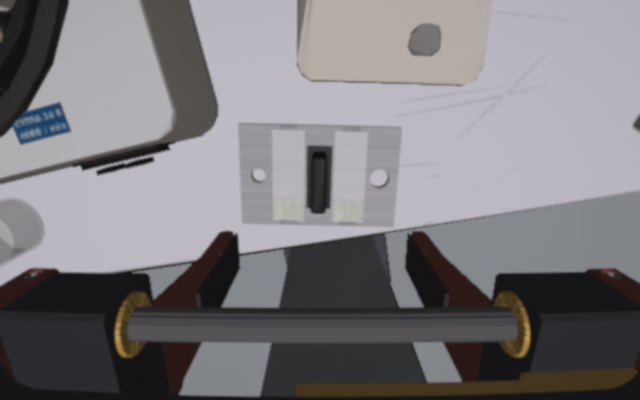

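The wrist view shows the carrier clearly, with the small hole at about (259,176), the large hole at (379,177) and the rib top near (319,182). I refine from these.

```bash
cat >> h.py <<'E'
def blob(d,p,r,f):
    x,y=map(int,p); g=cv2.cvtColor(d["color"],cv2.COLOR_RGB2GRAY)[y-r:y+r+1,x-r:x+r+1].astype(float)
    m=f(g).astype(np.uint8); n,l,s,c=cv2.connectedComponentsWithStats(m)
    k=1+np.argmin(np.hypot(*(c[1:]-r).T)); return c[k]+[x-r,y-r], s[k]
E
python3 - <<'E'
from h import *
d=cam("wrist")
g=cv2.cvtColor(d["color"],cv2.COLOR_RGB2GRAY); print(g[176,248:272],g[177,366:392],g[182,300:338],g[140:222,319])
S,s1=blob(d,(259,176),14,lambda g:g>(np.percentile(g,50)+g.max())/2); L,s2=blob(d,(379,177),16,lambda g:g>(np.percentile(g,50)+g.max())/2)
print(S,s1,L,s2)
S,L=ray(d,[S,L],6); v=S-L; print(S,L,np.linalg.norm(v),(S+L)/2,np.degrees(np.arctan2(-v[0],v[1])))
print(ray(d,[[319,182]],39.5))
E
```

```text
[149 148 141 124 109 128 163 182 187 188 188 188 188 188 188 188 184 175
 161 151 149 149 150 152] [162 157 156 159 171 183 187 188 188 188 188 188 188 188 188 188 188 188
 188 186 176 149 120 124 142 152] [182 182 181 177 168 152 129  96  65  52  44  35  31  35  40  44  47  48
  50  51  51  50  48  43  36  31  34  42  51  56  77 115 145 163 174 181
 182 183] [151 152 152 149 137 107  73  58  58  56  49  36  22  17  16  17  21  26
  35  42  48  49  50  51  51  51  51  51  51  52  51  51  51  50  51  51
  51  51  51  52  51  51  51  51  50  51  50  49  50  50  49  48  48  48
  47  47  47  46  45  45  45  45  44  44  43  43  42  42  42  40  39  41
  59  99 135 151 154 152 151 150 150 150]
[259.48598131 174.25233645] [  9   7  12  11 107] [378.43589744 176.02564103] [  8   8  16  15 195]
[440.63843182  21.72203978   6.        ] [422.64918205 -75.10178427   6.        ] 98.48079006822186 [431.64380694 -26.68987225   6.        ] -10.525178797913583
[[433.67855687 -27.37475664  39.5       ]]
```

```bash
python3 -m handwheel '[[[1,0.87,-0.09,0.3,0,0,0.15],[1,0,0,1,0,0,0],[1,0,0,1,0,0,0],[1,0,0,1,0,0,0],[1,0,0,1,0,0,0]]]' 40 >/dev/null
python3 -m handwheel '[[[1,0,0,0.5,0,0,0],[1,0,0,0.3,0,0,0],[-1,0,0,0,0,0,0],[-1,0,0,0,0,0,0],[-1,0,0,0,0,0,0]]]' 40
python3 -m handwheel '[[[-1,0,0,0,0,0,0],[-1,0,0,0,0,0,0],[-1,0,0,0,0,0,0]]]' 40
```

```text
t: 9.93
tcp_pos: [432.9, -26.1, 15.1]
eef_rot: [3.141, -0.001, -0.175]
force: [0.7, -0.1, -0.3]
gripper_width: 61.2
grasp_force: 0.0
t: 10.3
tcp_pos: [432.5, -26.0, 14.7]
eef_rot: [3.141, -0.0, -0.175]
force: [-0.0, 0.1, -0.7]
gripper_width: 31.0
grasp_force: 0.0
```

```bash
python3 -m handwheel '[[[-1,0,0,0,0,0,0],[-1,0,0,0,0,0,0],[-1,0,0,0,0,0,0],[-1,0,0,0,0,0,0]]]' 40
python3 -m handwheel '[[[-1,0,0,-0.2,0,0,0],[-1,0,0,-0.8,0,0,0],[-1,0,0,0,0,0,0]]]' 40
```

```text
t: 10.8
tcp_pos: [432.5, -26.0, 14.7]
eef_rot: [3.141, 0.0, -0.175]
force: [0.2, -0.2, -0.2]
gripper_width: 11.6
grasp_force: 40.0
t: 11.18
tcp_pos: [433.2, -26.1, 35.3]
eef_rot: [3.141, -0.002, -0.175]
force: [-0.6, 0.5, -2.7]
gripper_width: 11.4
grasp_force: 40.0
```

```bash
python3 -m handwheel '[[[-1,-0.7,0.12,-1,0,0,0],[-1,-0.7,0.12,-1,0,0,0],[-1,-0.7,0.12,-1,0,0,0],[-1,0,0.5,-0.3,0,0,0],[-1,0.15,0.95,0,0,0,0]]]' 40
python3 -m handwheel '[[[-1,0.15,0.95,0,0,0,0],[-1,0.15,0.95,0,0,0,0],[-1,0.15,0.95,0,0,0,0],[-1,0.15,0.95,0,0,0,0],[-1,0.15,0.95,0,0,0,0]]]' 40 >/dev/null
python3 -m handwheel '[[[-1,0.15,0.95,0,0,0,0],[-1,0.15,0.95,0,0,0,0],[-1,0.15,0.95,0,0,0,0],[-1,0.15,0.95,0,0,0,0],[-1,0.15,0.95,0,0,0,0]]]' 40 
python3 -m handwheel '[[[-1,0.2,0.95,0,0,0,0],[-1,0.2,0.95,0,0,0,0],[-1,0.2,0.95,0,0,0,0],[-1,0.2,0.95,0,0,0,0],[-1,0.2,0.95,0,0,0,0]]]' 40 >/dev/null
python3 -m handwheel '[[[-1,0.2,0.95,0,0,0,0],[-1,0.2,0.6,0,0,0,0],[-1,0,0.3,0,0,0,0],[-1,0,0,0,0,0,0]]]' 40
python3 - <<'E'
from h import *
d=cam("wrist"); save(d,"w2.png")
print(proj(d,[[528,-432,28],[452,-370,28],[440,-328,31],[416,-353,60]]).round())
E
```

```text
t: 11.8
tcp_pos: [388.3, -55.4, 100.8]
eef_rot: [3.141, -0.001, -0.174]
force: [-0.1, 0.3, -3.6]
gripper_width: 11.5
grasp_force: 40.0
t: 13.05
tcp_pos: [384.2, -248.5, 100.5]
eef_rot: [3.142, 0.0, -0.175]
force: [-0.1, -0.3, -2.5]
gripper_width: 11.7
grasp_force: 40.0
t: 14.18
tcp_pos: [388.6, -381.9, 100.6]
eef_rot: [-3.141, 0.0, -0.175]
force: [0.4, -0.3, -2.3]
gripper_width: 11.9
grasp_force: 40.0
[[361. -15.]
 [287. 124.]
 [231. 152.]
 [267. 190.]]
```

View pics/w2.png

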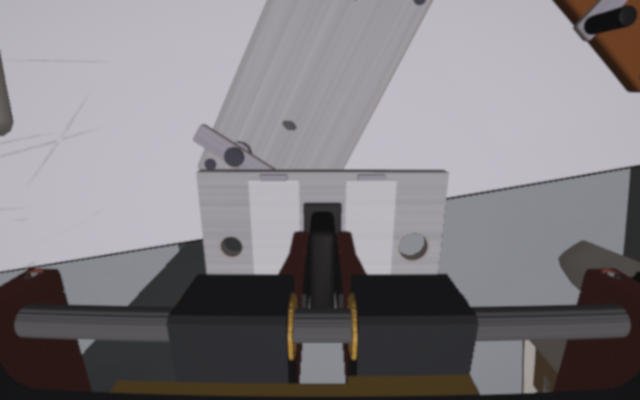

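The wrist view shows the diamond pin at about (289,125) and the latch pivot near (235,156). The carrier's far edge is on row ~170, from (200) to (447). The round pin is off the top, so I measure the visible things, move 70 mm along tool +x and look again.

```bash
cat > rel.py <<'E'
from h import *
def totool(P,st):
    R=cv2.Rodrigues(np.zeros(3))[0]; y=st["eef_rot"][2]; c,s=np.cos(y),np.sin(y)
    D=np.atleast_2d(P)[:,:2]-st["tcp_pos"][:2]; return np.c_[D@[c,s],D@[s,-c]]
E
python3 - <<'E'
from rel import *
d=cam("wrist"); st=monitor.get_state(); z=st["tcp_pos"][2]-14.7+8
b,s=blob(d,(289,125),14,lambda g:g<(np.median(g)+g.min())/2); print("diamond",b,s,ray(d,[b],28).round(1))
g=cv2.cvtColor(d["color"],cv2.COLOR_RGB2GRAY).astype(int)
for x in(215,290,350,430): print(x,g[160:182,x])
for y in(180,200,230): print(y,g[y,192:212],g[y,436:456])
E
python3 -m handwheel '[[[-1,0.7,0,0,0,0,0],[-1,0.9,0,0,0,0,0],[-1,0.9,0,0,0,0,0],[-1,0.9,0,0,0,0,0],[-1,0,0,0,0,0,0]]]' 40
python3 - <<'E'
from h import *
d=cam("wrist"); save(d,"w3.png"); print(proj(d,[528,-432,28]))
E
```

```text
diamond [289.91489362 124.59574468] [ 9  9 13 10 94] [[ 451.1 -371.    28. ]]
215 [105  90  79  73  72  74  82  96 104  95  85  99 126 145 151 152 152 151
 153 153 154 155]
290 [155 155 155 154 154 153 151 150 138 111  87  97 126 145 150 152 153 153
 152 157 170 180]
350 [187 188 189 189 190 189 189 188 173 135  96  99 128 146 152 153 154 155
 153 154 163 175]
430 [189 189 189 189 189 189 189 188 176 147 108  94 117 139 151 154 155 156
 155 155 154 155]
180 [189 189 189 186 177 165 157 155 154 154 154 154 155 155 154 154 154 154
 155 154] [154 154 154 154 154 154 154 154 154 154 156 163 174 185 189 190 189 189
 189 189]
200 [189 189 189 189 189 186 176 164 155 152 152 152 152 151 152 152 152 152
 152 152] [151 150 151 151 150 151 151 151 149 141 130 125 130 132 133 133 134 135
 136 137]
230 [189 189 189 189 189 189 189 188 187 178 166 155 152 151 151 151 152 152
 152 151] [155 155 155 155 155 154 149 141 139 138 138 138 138 138 138 138 138 138
 139 138]
t: 14.9
tcp_pos: [457.7, -394.4, 100.7]
eef_rot: [3.141, -0.001, -0.174]
force: [0.8, 0.1, -2.5]
gripper_width: 11.9
grasp_force: 40.0
[[357.83051099 100.89611507]]
```

View pics/w3.png

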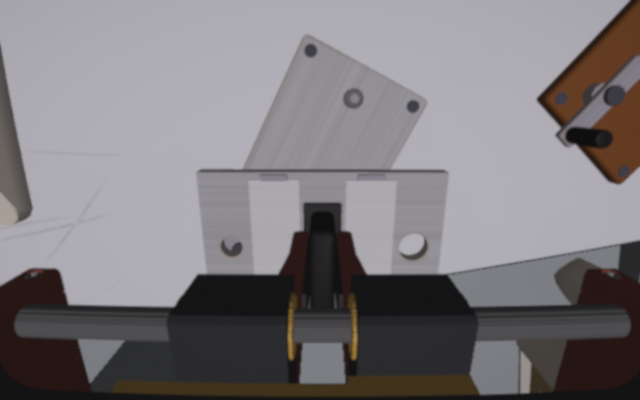

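The round pin's tip is the light disk at about (353.5,98.5). The plate's top edge lies on row ~172, with its side edges at about 197 and 448.5 on row 180.

Run:
```python
from rel import *
d=cam("wrist"); st=monitor.get_state(); z=st["tcp_pos"][2]-14.7+8
b,s=blob(d,(353,98),15,lambda g:g<135); print("ring",b,s,ray(d,[b],26).round(1))
c=[s[0]+s[2]/2+338-.5,s[1]+s[3]/2+83-.5]
rp=ray(d,[c],25)[0]; dp=np.array([451.1,-371,28]); print("rp",c,rp)
w=(dp-rp)[:2]; print(np.linalg.norm(w),np.degrees(np.arctan2(-w[0],w[1])))
print("plate front", totool(ray(d,[[215,171.8],[290,171.9],[350,171.9],[430,172.1]],z),st).round(2), totool(ray(d,[[215,169],[430,169]],z-8),st).round(2))
print("sides", totool(ray(d,[[197,180],[448.5,180],[199,200]],z),st).round(2))
print("pinsTool",totool([rp,dp],st))
```

```text
ring [353.60411311  95.71208226] [  5   2  22  22 389] [[ 530.4 -429.2   26. ]]
rp [np.float64(353.5), np.float64(95.5)] [ 530.55795727 -429.26690071   25.        ]
98.5322215926075 53.74722574911737
plate front [[ 41.32 -53.82]
 [ 41.3  -15.29]
 [ 41.37  15.35]
 [ 41.42  56.43]] [[ 41.2  -56.3 ]
 [ 41.46  58.91]]
sides [[ 37.01 -63.6 ]
 [ 37.3   66.47]
 [ 26.22 -63.62]]
pinsTool [[ 79.96610858  22.26208715]
 [ -8.39404276 -21.33931589]]
```

Run:
```python
from rel import *
d=cam("wrist"); st=monitor.get_state()
g=cv2.cvtColor(d["color"],cv2.COLOR_RGB2GRAY)
m=(g<172).astype(np.uint8); m[162:]=0; m[:,:230]=0; m[:,440:]=0
c=max(cv2.findContours(m,cv2.RETR_EXTERNAL,cv2.CHAIN_APPROX_NONE)[0],key=cv2.contourArea)[:,0]
P=ray(d,c,14)[:,:2]
def line(a,b,lo=.12,hi=.88):
    a,b=np.array(a,float),np.array(b,float); u=(b-a)/np.linalg.norm(b-a); t=(c-a)@u/np.linalg.norm(b-a); n=(c-a)@[-u[1],u[0]]
    Q=P[(abs(n)<4)&(t>lo)&(t<hi)]; l=cv2.fitLine(Q.astype(np.float32),cv2.DIST_HUBER,0,.01,.01).ravel(); return l,len(Q)
for n,a,b in(("left",(248,160),(306,37)),("short",(306,37),(426,102)),("right",(426,102),(392,160))):
    l,k=line(a,b); print(n,k,l.round(2),"dir",np.degrees(np.arctan2(l[1],l[0])).round(2))
print(ray(d,[[310,50],[413,106]],14), "cnr",ray(d,[[306,36],[427,102]],14))
x=g[84:114,338:370]; print(x[::2])
```

```text
left 14 [   0.8    -0.61  516.66 -357.01] dir -37.29Traceback (most recent call last):
  File "<stdin>", line 11, in <module>
  File "<stdin>", line 9, in line
cv2.error: OpenCV(4.12.0) /io/opencv/modules/imgproc/src/linefit.cpp:50: error: (-215:Assertion failed) count > 0 in function 'fitLine2D_wods'
```

Run:
```python
from rel import *
d=cam("wrist"); g=cv2.cvtColor(d["color"],cv2.COLOR_RGB2GRAY)
e=cv2.Canny(cv2.GaussianBlur(g,(3,3),0),15,35); ys,xs=np.nonzero(e); c=np.c_[xs,ys].astype(float)
P=ray(d,c,14)[:,:2]
def line(a,b,lo=.08,hi=.92):
    a,b=np.array(a,float),np.array(b,float); L=np.linalg.norm(b-a); u=(b-a)/L; t=(c-a)@u/L; n=(c-a)@[-u[1],u[0]]
    s=(abs(n)<5)&(t>lo)&(t<hi); Q=P[s]; l=cv2.fitLine(Q.astype(np.float32),cv2.DIST_HUBER,0,.01,.01).ravel(); return l,len(Q)
ls=[]
for n,a,b in(("left",(248,160),(306,37)),("short",(306,37),(426,102)),("right",(426,102),(392,160))):
    l,k=line(a,b); ls.append(l); print(n,k,l.round(2),"dir",np.degrees(np.arctan2(l[1],l[0])).round(2))
X=lambda p,q: p[2:]+p[:2]*np.linalg.solve(np.c_[p[:2],-q[:2]],q[2:]-p[2:])[0]
A,B=X(ls[0],ls[1]),X(ls[1],ls[2]); print("corners",A,B,np.linalg.norm(A-B))
print("screws",ray(d,[[310,50],[413,106]],14)); print(g[86:112:2,340:370])
```

```text
left 114 [   0.8    -0.6   534.56 -370.74] dir -36.95
short 30 [   0.6     0.8   547.36 -438.42] dir 52.78
right 78 [   0.8    -0.6   497.28 -466.8 ] dir -36.54
corners [ 575.4253  -401.47583] [ 515.5299  -480.32993] 99.02235
screws [[ 564.24478572 -404.92770476   14.        ]
 [ 514.92482542 -470.80959309   14.        ]]
[[145 146 148 149 148 145 137 122 106  93  88  89  91  92  93  92  90  89
   88  90  96 108 125 137 143 146 146 146 146 146]
 [146 148 148 147 140 124 106  92  87  88  90  94  98 104 108 110 108 104
   99  94  90  90  97 114 132 143 145 146 146 146]
 [148 149 148 143 127 106  89  86  88  91  95 102 112 122 128 130 129 126
  118 108  98  91  89 100 121 137 144 146 146 146]
 [149 149 146 137 117  94  85  86  89  93 100 111 122 128 130 131 132 131
  128 120 107  95  89  92 109 130 142 146 146 146]
 [149 149 146 135 114  93  85  86  89  92  99 111 122 127 129 130 131 132
  129 121 107  94  88  94 112 132 143 146 145 145]
 [149 148 147 140 121  98  85  84  86  89  93 100 109 118 124 126 126 125
  118 108  97  89  87 100 124 140 145 145 146 146]
 [149 148 147 142 130 110  91  83  84  85  87  90  93  98 101 102 102 100
   96  92  88  88  98 117 134 143 146 146 146 145]
 [148 147 145 144 140 130 114  99  87  83  84  84  85  87  88  88  88  87
   87  87  93 108 126 139 144 146 146 146 145 145]
 [147 146 144 144 144 142 138 129 118 107  99  94  91  88  88  88  92  97
  104 112 124 135 143 146 145 146 146 145 145 144]
 [145 144 144 144 144 143 142 140 139 138 137 135 131 128 125 126 131 136
  140 142 145 146 146 146 146 146 146 145 145 145]
 [145 144 144 144 143 142 141 141 142 144 145 146 145 144 144 145 146 146
  146 146 146 146 146 146 146 145 145 145 145 146]
 [144 144 144 143 142 141 141 142 144 145 146 146 145 145 146 146 146 146
  146 146 146 146 146 145 145 145 145 145 146 147]
 [144 144 143 142 141 141 143 144 145 146 146 145 145 146 146 146 146 146
  146 146 146 146 146 145 145 145 145 146 146 147]]
```

```bash
python3 - <<'E'
from rel import *
d=cam("wrist"); st=monitor.get_state(); print(st["tcp_pos"],ray(d,[[355.5,93]],28.5),ray(d,[[353.7,94.5]],21))
E
python3 -m handwheel '[[[-1,0,0,0,0,0,-1],[-1,0,0,0,0,0,-1],[-1,0,0,0,0,0,-1],[-1,0,0,0,0,0,-1],[-1,0,0,0,0,0,-1]]]' 40 >/dev/null
python3 -m handwheel '[[[-1,0,0,0,0,0,-1],[-1,0,0,0,0,0,-1],[-1,0,0,0,0,0,-1],[-1,0,0,0,0,0,-1],[-1,0,0,0,0,0,-1]]]' 40 >/dev/null
python3 -m handwheel '[[[-1,0,0,0,0,0,-1],[-1,0,0,0,0,0,-1],[-1,0,0,0,0,0,-1],[-1,0,0,0,0,0,-1],[-1,0,0,0,0,0,-1]]]' 40 >/dev/null
python3 -m handwheel '[[[-1,0,0,0,0,0,-0.8],[-1,0,0,0,0,0,0]]]' 40
python3 - <<'E'
from rel import *
d=cam("wrist"); save(d,"w4.png"); print(monitor.get_state()["tcp_pos"],monitor.get_state()["eef_rot"])
E
```

```text
[ 455.0169075  -393.48687307  100.53149573] [[ 530.42255246 -430.15376438   28.5       ]] [[ 529.68697753 -429.50695371   21.        ]]
t: 17.27
tcp_pos: [455.2, -393.8, 100.7]
eef_rot: [-3.141, 0.0, 0.927]
force: [0.6, -0.3, -2.2]
gripper_width: 11.8
grasp_force: 40.0
[ 455.30439303 -393.78365457  100.76974033] [-3.14137774e+00  1.02069624e-04  9.26417720e-01]
```

View pics/w4.png

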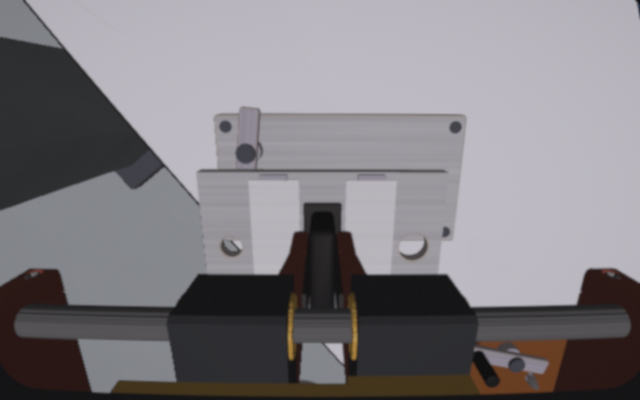

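The wrist view now shows the dock's +x edge on row ~115 from (216,115) to (466,116), nearly parallel to the carrier's edge on row 171. The latch pivot is at about (246,153).

```bash
cat > dock.py <<'E'
from rel import *
def edge(d,a,b,z,w=6,lo=.06,hi=.94,t=(15,35)):
    g=cv2.cvtColor(d["color"],cv2.COLOR_RGB2GRAY); e=cv2.Canny(cv2.GaussianBlur(g,(3,3),0),*t)
    c=np.argwhere(e)[:,::-1].astype(float); a,b=np.array(a,float),np.array(b,float); L=np.linalg.norm(b-a); u=(b-a)/L
    s=(abs((c-a)@[-u[1],u[0]])<w)&((c-a)@u/L>lo)&((c-a)@u/L<hi)
    Q=totool(ray(d,c[s],z),monitor.get_state()); l=cv2.fitLine(Q.astype(np.float32),cv2.DIST_HUBER,0,.01,.01).ravel(); return l,s.sum()
X=lambda p,q: p[2:]+p[:2]*np.linalg.solve(np.c_[p[:2],-q[:2]],q[2:]-p[2:])[0]
E
python3 - <<'E'
from dock import *
d=cam("wrist"); st=monitor.get_state()
top,_=edge(d,(262,115),(464,116),14,w=4); r,_=edge(d,(466,118),(460,165),14,w=4); le,_=edge(d,(215,118),(213,160),14,w=4)
for n,l in(("top",top),("right",r),("left",le)): print(n,l.round(3),np.degrees(np.arctan(l[0]/l[1])).round(2))
A,B=X(top,le),X(top,r); print(A,B,np.linalg.norm(A-B))
z=st["tcp_pos"][2]-14.7+8
pt,_=edge(d,(205,171),(440,171),z,w=4); print("plate top",pt.round(3),np.degrees(np.arctan(pt[0]/pt[1])).round(2))
print("pivot",totool(ray(d,[[246.5,153]],31),st),"screws",totool(ray(d,[[225.5,126.5],[455.5,127]],14),st))
E
```

```text
top [ 4.0000e-03 -1.0000e+00  6.5606e+01  1.4878e+01] -0.24
right [ 1.00000e+00 -1.30000e-02  4.23050e+01  1.04719e+02] -89.26
left [ 1.0000e+00 -5.0000e-03  5.0510e+01 -7.9229e+01] -89.72
[ 66.00591 -79.30466] [ 65.226074 104.42249 ] 183.7288
plate top [7.0000e-03 1.0000e+00 4.0810e+01 1.2154e+01] 0.38
pivot [[ 40.21609425 -52.35893067]] screws [[ 57.12764495 -70.52240832]
 [ 57.23872849  97.42341748]]
```

```bash
python3 -m handwheel '[[[-1,0.42,0.75,0,0,0,0],[-1,0.4,0.75,0,0,0,0],[-1,0,0,0.8,0,0,0],[-1,0,0,0.8,0,0,0],[-1,0,0,0.6,0,0,0]]]' 40
python3 -m handwheel '[[[-1,0,0,0,0,0,0],[-1,0,0,0,0,0,0]]]' 40
python3 - <<'E'
from dock import *
d=cam("wrist"); save(d,"w5.png"); st=monitor.get_state(); print(st["tcp_pos"],st["eef_rot"][2])
c=d["color"][:,:,::-1]; cv2.imwrite("pics/w5c.png",cv2.resize(c[100:290,180:500],None,fx=2.5,fy=2.5,interpolation=cv2.INTER_CUBIC))
E
```

```text
t: 18.0
tcp_pos: [488.4, -397.6, 54.5]
eef_rot: [-3.139, -0.0, 0.928]
force: [0.3, 1.5, -2.7]
gripper_width: 12.0
grasp_force: 40.0
t: 18.25
tcp_pos: [489.5, -398.8, 56.7]
eef_rot: [3.142, 0.0, 0.928]
force: [-0.3, 0.4, -1.1]
gripper_width: 11.8
grasp_force: 40.0
[ 489.76556478 -399.07192849   57.10971795] 0.9277396614071121
```

View pics/w5c.png

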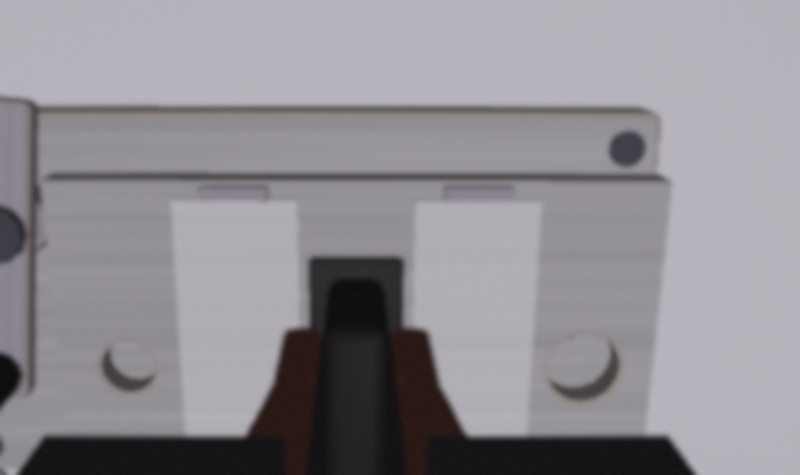

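The crop shows the dock edge at row ~142.8, the screw at about (430.8,159.6), the latch pivot at about (182,194) and the plate edge at row ~172. No pin is visible through the holes yet. I remeasure numerically.

```bash
cat > fit.py <<'E'
from dock import *
def run(scr,piv,ty,rc,py):
    d=cam("wrist"); st=monitor.get_state(); z=st["tcp_pos"][2]-14.7
    print(st["tcp_pos"].round(2),st["eef_rot"].round(4),st["force"].round(1))
    top,_=edge(d,(205,ty),(425,ty),14,w=4); r,n=edge(d,(rc,ty+2),(rc-2,py-5),14,w=5)
    print("top",top.round(2),np.degrees(np.arctan(top[0]/top[1])).round(2),"right",r.round(2),n)
    B=X(top,r); print("corner",B.round(2),"-> origin",(B-[50,74]).round(2))
    s,_=blob(d,scr,9,lambda g:g<(np.median(g)+g.min())/2); S=totool(ray(d,[s],14),st)[0]; print("screw",s.round(1),S.round(2),"origin",(S-[42,66]).round(2))
    p,_=blob(d,piv,9,lambda g:g<(np.median(g)+g.min())/2); P=totool(ray(d,[p],31),st)[0]; print("pivot",p.round(1),P.round(2),"origin",(P-[24,-85]).round(2))
    g=cv2.cvtColor(d["color"],cv2.COLOR_RGB2GRAY).astype(int)
    for x in(230,260,350,400): print(x,g[164:178,x])
    f=totool(ray(d,[[230,py],[400,py]],z+8),st); print("plate front",f.round(2))
    L=g[180,185:205];R=g[180,435:455];print(L,R)
    return d
E
python3 -c "
from fit import *
run((431,160),(182,194),143,443.5,172)"
```

```text
[ 489.88 -399.15   57.28] [3.1405e+00 3.0000e-04 9.2780e-01] [ 0.4  0.1 -2.2]
top [1.000e-02 1.000e+00 5.058e+01 7.800e-01] 0.54 right [ 1.000e+00 -2.000e-02  4.339e+01  7.420e+01] 19
corner [51.27 74.03] -> origin [1.27 0.03]
screw [429.8 158.9] [40.83 66.4 ] origin [-1.17  0.4 ]
pivot [185.8 189.4] [ 25.53 -79.2 ] origin [1.53 5.8 ]
230 [148 149 149 144 128 102  83  95 121 138 144 145 145 145]
260 [149 150 150 144 128 100  79  90 118 129 124 124 129 134]
350 [152 151 151 150 138 110  84  93 122 140 145 146 147 147]
400 [151 150 150 148 137 111  85  89 116 136 144 147 148 149]
plate front [[ 39.87 -47.04]
 [ 40.01  39.83]]
[136 137 136 133 128 118 101  81  71  72  81 103 127 142 147 148 147 147
 147 148] [147 147 147 147 147 147 147 147 148 147 148 149 156 169 178 181 181 182
 181 182]
```

```bash
python3 -m handwheel '[[[-1,0.03,-0.03,0.2,0,0,0],[-1,0,0,0.2,0,0,0],[-1,0,0,0.15,0,0,0],[-1,0,0,0,0,0,0],[-1,0,0,0,0,0,0]]]' 40
python3 - <<'E'
from dock import *
d=cam("wrist"); g=cv2.cvtColor(d["color"],cv2.COLOR_RGB2GRAY).astype(int); np.set_printoptions(linewidth=200)
print(g[230:264:2,394:432:1]);print(g[232:260:2,217:248])
E
```

```text
t: 18.98
tcp_pos: [489.5, -397.9, 45.7]
eef_rot: [-3.142, 0.0, 0.928]
force: [0.1, -0.6, -1.9]
gripper_width: 11.5
grasp_force: 40.0
[[154 149 148 148 148 148 148 148 148 149 148 148 148 148 148 148 148 148 148 148 148 148 148 148 148 148 148 149 148 148 149 148 148 148 148 148 149 149]
 [151 146 146 146 146 146 146 146 146 145 146 146 146 145 145 143 144 142 142 140 139 139 140 141 142 143 144 145 146 146 146 146 146 146 146 146 146 146]
 [147 144 144 144 144 144 144 144 144 144 142 141 136 132 128 127 128 129 131 131 130 127 122 117 117 122 130 137 139 141 142 143 144 144 144 144 144 144]
 [145 142 142 142 141 142 142 141 139 134 127 120 113 111 116 125 131 133 133 134 135 135 131 120 107 106 123 138 139 131 130 135 140 141 142 142 142 142]
 [146 143 143 143 142 142 140 134 122 110 102 100 102 111 122 130 133 133 135 136 137 136 134 125 115 119 136 147 144 128 111 117 131 139 142 143 143 144]
 [150 148 148 148 147 145 137 121 103  92  91  94  98 107 120 130 134 135 136 137 135 134 132 131 134 141 148 150 148 134 104  92 114 134 143 147 148 148]
 [153 151 151 150 149 147 145 138 125
[... 2747 characters left out ...]
144 144 144 144 144 144 144 143 141 138 139 141 144 145 145 144]
 [146 145 142 134 116  93  74  66  66  66  68  76  89 104 117 126 129 132 133 133 130 124 115 109 114 132 142 146 146 146 146]
 [148 147 146 143 138 127 108  86  73  68  66  66  66  68  70  73  76  80  82  81  78  77  85 105 128 141 146 147 148 148 147]
 [146 146 145 145 143 140 135 126 111  95  82  74  70  68  68  68  68  68  71  76  88 104 120 133 142 145 146 147 147 147 147]
 [145 145 145 145 144 144 142 141 138 135 129 121 113 107 105 106 106 110 117 126 134 138 142 144 145 145 145 145 145 145 145]
 [147 146 147 147 147 147 147 146 146 145 144 144 143 143 143 143 143 143 144 144 146 146 146 147 146 147 146 147 146 146 147]]
```

Run:
```python
from dock import *
d=cam("wrist"); st=monitor.get_state(); z=st["tcp_pos"][2]-14.7; print(st["tcp_pos"])
def w(p): # tool->world
    y=st["eef_rot"][2]; c,s=np.cos(y),np.sin(y); return st["tcp_pos"][:2]+np.array([c,s])*p[0]+np.array([s,-c])*p[1]
print("hole tops",totool(ray(d,[[413,247],[231,247.5]],z+8),st), "pin",totool(ray(d,[[412,238]],28.5),st))
for x in(0,-1,1): 
  h=w((-0.8+x,51.4)); k=w((-0.8+x,-48.6)); print(x,proj(d,[[*h,z+8],[*h,z],[*k,z+8],[*k,z],[*h,28.5],[*k,28.5]]).round(1).tolist())
```

```text
[ 489.59918284 -397.96580388   45.80420079]
hole tops [[ -1.64383756  49.85942355]
 [ -2.16665111 -49.5805734 ]] pin [[-0.80081866 51.94865822]]
0 [[415.9, 245.6], [412.2, 239.8], [232.6, 245.2], [236.2, 239.4], [411.1, 238.0], [237.3, 237.7]]
-1 [[415.8, 247.3], [412.1, 241.4], [232.7, 246.9], [236.3, 241.1], [410.9, 239.6], [237.4, 239.3]]
1 [[416.1, 243.9], [412.3, 238.2], [232.5, 243.5], [236.1, 237.8], [411.2, 236.4], [237.2, 236.0]]
```

```bash
python3 -m handwheel '[[[-1,0.04,0.08,0,0,0,0],[-1,0,0,0.1,0,0,0],[-1,0,0,0,0,0,0],[-1,0,0,0,0,0,0]]]' 40
python3 - <<'E'
from dock import *
d=cam("wrist"); g=d["color"][:,:,::-1]
a=cv2.resize(g[222:272,385:440],None,fx=7,fy=7,interpolation=cv2.INTER_CUBIC);b=cv2.resize(g[222:272,205:260],None,fx=7,fy=7,interpolation=cv2.INTER_CUBIC)
cv2.imwrite("pics/holes.png",cv2.convertScaleAbs(np.hstack([b,a]),alpha=1.3))
E
```

```text
t: 19.58
tcp_pos: [491.2, -398.1, 43.6]
eef_rot: [-3.141, 0.0, 0.928]
force: [0.8, -0.2, -2.6]
gripper_width: 11.5
grasp_force: 40.0
```

View pics/holes.png

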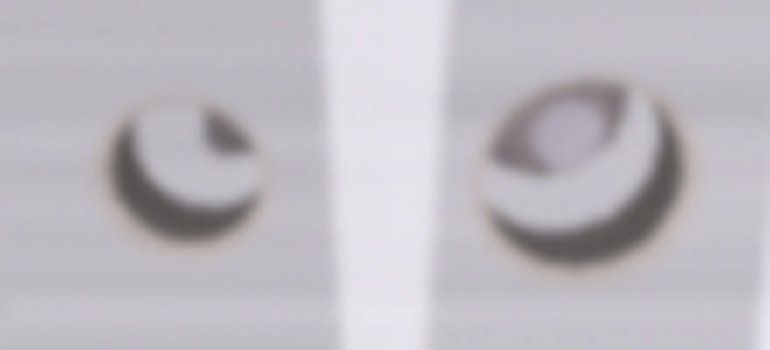

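The left crop shows the diamond pin slightly right of the small hole's centre. On the right, the round pin's tip at (567,132) sits against the underside centre at about (557,141). Both call for the same shift of about 0.8 mm along tool +x and +y.

```bash
python3 -m handwheel '[[[-1,0.04,0.04,0,0,0,0],[-1,0,0,0.1,0,0,0],[-1,0,0,0.1,0,0,0],[-1,0,0,0,0,0,0]]]' 40
python3 -m handwheel '[[[-1,0,0,0.1,0,0,0],[-1,0,0,0.1,0,0,0],[-1,0,0,0,0,0,0]]]' 40
```

```text
t: 20.12
tcp_pos: [492.2, -397.9, 39.4]
eef_rot: [-3.141, 0.0, 0.928]
force: [-0.7, 1.2, -3.1]
gripper_width: 11.7
grasp_force: 40.0
t: 20.5
tcp_pos: [492.3, -397.9, 35.4]
eef_rot: [-3.141, 0.0, 0.928]
force: [-0.5, 0.0, -2.5]
gripper_width: 11.4
grasp_force: 40.0
```

```bash
python3 -m handwheel '[[[-1,0,0,0.08,0,0,0],[-1,0,0,0.07,0,0,0],[-1,0,0,0,0,0,0]]]' 40
python3 -m handwheel '[[[-1,0,0,0.07,0,0,0],[-1,0,0,0.06,0,0,0],[-1,0,0,0,0,0,0]]]' 40
```

```text
t: 20.88
tcp_pos: [492.3, -398.0, 32.5]
eef_rot: [-3.141, 0.0, 0.928]
force: [-0.0, 0.8, -2.8]
gripper_width: 11.7
grasp_force: 40.0
t: 21.25
tcp_pos: [492.3, -397.9, 29.9]
eef_rot: [-3.141, 0.0, 0.928]
force: [-0.1, -0.7, -0.8]
gripper_width: 11.9
grasp_force: 40.0
```

```bash
python3 -m handwheel '[[[-1,0,0,0.03,0,0,0],[-1,0,0,0.02,0,0,0],[-1,0,0,0,0,0,0]]]' 40
python3 -m handwheel '[[[-1,0,0,0.02,0,0,0],[-1,0,0,0.02,0,0,0],[-1,0,0,0,0,0,0]]]' 40
```

```text
t: 21.62
tcp_pos: [492.4, -398.0, 29.1]
eef_rot: [-3.142, 0.0, 0.928]
force: [-0.1, 0.2, -2.1]
gripper_width: 11.7
grasp_force: 40.0
t: 22.0
tcp_pos: [492.4, -398.0, 28.7]
eef_rot: [3.141, 0.0, 0.928]
force: [-0.9, 1.8, 3.3]
gripper_width: 12.1
grasp_force: 40.0
```

```bash
python3 -m handwheel '[[[-1,0,0,0.02,0,0,0],[-1,0,0,0,0,0,0]]]' 40
python3 -m handwheel '[[[0,0,0,0,0,0,0],[0,0,0,0,0,0,0],[0,0,0,0,0,0,0],[0,0,0,0,0,0,0]]]' 40
python3 -m handwheel '[[[0,0,0,-0.3,0,0,0],[0,0,0,-1,0,0,0],[0,0,0,-1,0,0,0],[0,0,0,-0.5,0,0,0],[0,0,0,0,0,0,0]]]' 40
```

```text
t: 22.25
tcp_pos: [492.4, -398.0, 28.7]
eef_rot: [3.141, 0.0, 0.928]
force: [-1.9, 1.5, 6.5]
gripper_width: 11.7
grasp_force: 40.0
t: 22.75
tcp_pos: [492.4, -398.0, 27.8]
eef_rot: [-3.142, 0.0, 0.928]
force: [0.2, -0.7, 0.1]
gripper_width: 43.6
grasp_force: 0.0
t: 23.38
tcp_pos: [492.8, -398.5, 84.8]
eef_rot: [3.14, 0.0, 0.928]
force: [0.6, 0.9, 0.7]
gripper_width: 44.1
grasp_force: 0.0
```

```bash
cat > peg.py <<'E'
from dock import *
d=cam("wrist"); st=monitor.get_state(); y=0.9278; c,s=np.cos(y),np.sin(y); o=np.array([492.4,-398.0])
W=lambda bx,by,z:[*(o+np.array([c,s])*bx-np.array([s,-c])*by),z]
g=cv2.cvtColor(d["color"],cv2.COLOR_RGB2GRAY)
pv=proj(d,[W(24,85,31)])[0]; print("pivot pred",pv.round(1))
for a in(0,.3,.6,.9,1.2,1.3,1.45,1.57,1.75):
    P=[W(24-36*np.sin(a),85+36*np.cos(a),z) for z in(60,45,31)]; q=proj(d,P); print(a,q.round().tolist(),[int(g[int(v),int(u)]) if 0<=u<640 and 0<=v<400 else -1 for u,v in q])
E
python3 peg.py
python3 - <<'E'
from dock import *
d=cam("wrist"); save(d,"w7.png"); g=cv2.cvtColor(d["color"],cv2.COLOR_RGB2GRAY)
m=(g<60).astype(np.uint8); n,l,s,c=cv2.connectedComponentsWithStats(m)
print([(s[i].tolist(),c[i].round(1).tolist()) for i in range(1,n) if s[i][4]>60])
E
```

```text
pivot pred [192.4 181. ]
0 [[114.0, 192.0], [128.0, 186.0], [139.0, 181.0]] [113, 181, 181]
0.3 [[119.0, 210.0], [133.0, 202.0], [144.0, 196.0]] [131, 181, 181]
0.6 [[130.0, 225.0], [142.0, 217.0], [153.0, 210.0]] [131, 180, 181]
0.9 [[143.0, 237.0], [155.0, 228.0], [165.0, 221.0]] [131, 181, 181]
1.2 [[160.0, 246.0], [170.0, 236.0], [179.0, 228.0]] [131, 181, 145]
1.3 [[165.0, 247.0], [175.0, 238.0], [184.0, 230.0]] [106, 141, 139]
1.45 [[174.0, 249.0], [184.0, 239.0], [192.0, 231.0]] [37, 15, 15]
1.57 [[181.0, 249.0], [190.0, 240.0], [198.0, 232.0]] [43, 14, 49]
1.75 [[191.0, 249.0], [200.0, 239.0], [207.0, 231.0]] [62, 60, 141]
[([587, 0, 53, 187, 2749], [627.4, 66.9]), ([0, 64, 101, 149, 7575], [33.1, 150.9]), ([309, 180, 27, 81, 1977], [321.6, 217.7]), ([169, 229, 32, 32, 571], [184.1, 244.7]), ([0, 232, 640, 168, 58016], [320.2, 337.3]), ([219, 323, 6, 32, 65], [221.3, 340.8])]
```

The peg's blob is at (184,245), matching a latch angle of about 1.53. The carrier sits where it was left, so I go grasp the peg.

```bash
python3 -m handwheel '[[[0,-0.2,-0.88,0,0,0,0],[0,-0.2,-0.88,0,0,0,0],[0,-0.2,-0.88,0,0,0,0],[0,0,-0.86,0,0,0,0],[0,0,-0.83,0,0,0,0]]]' 8
python3 -m handwheel '[[[0,0,0,0.8,0,0,0],[0,0,0,0.8,0,0,0],[0,0,0,0.8,0,0,0],[-1,0,0,0,0,0,0],[-1,0,0,0,0,0,0]]]' 8
python3 -m handwheel '[[[-1,0,0,0,0,0,0],[-1,0,0,0,0,0,0],[-1,0,0,0,0,0,0],[-1,0,0,0,0,0,0]]]' 8
```

```text
t: 24.1
tcp_pos: [414.9, -354.9, 83.1]
eef_rot: [-3.14, -0.0, 0.928]
force: [0.4, 0.2, 1.0]
gripper_width: 44.1
grasp_force: 0.0
t: 24.72
tcp_pos: [416.1, -355.9, 35.6]
eef_rot: [-3.141, 0.0, 0.928]
force: [-0.6, -0.9, 0.4]
gripper_width: 27.4
grasp_force: 0.0
t: 25.22
tcp_pos: [415.8, -355.8, 36.2]
eef_rot: [3.141, 0.0, 0.928]
force: [-2.1, -0.4, 3.7]
gripper_width: 11.4
grasp_force: 8.0
```

```bash
python3 -m handwheel '[[[-1,0.004,-0.126,0,0,0,1],[-1,0.004,-0.126,0,0,0,1],[-1,0.004,-0.126,0,0,0,1],[-1,0.004,-0.126,0,0,0,1],[-1,0.004,-0.126,0,0,0,1]]]' 8
python3 -m handwheel '[[[-1,0.004,-0.126,0,0,0,1],[-1,0.004,-0.126,0,0,0,1],[-1,0.004,-0.126,0,0,0,1],[-1,0.004,-0.126,0,0,0,1],[-1,0.004,-0.126,0,0,0,1]]]' 8
```

```text
t: 25.85
tcp_pos: [408.0, -346.9, 36.2]
eef_rot: [3.14, -0.001, 0.576]
force: [0.6, -0.3, 1.7]
gripper_width: 11.6
grasp_force: 8.0
t: 26.48
tcp_pos: [403.7, -335.6, 36.3]
eef_rot: [3.14, -0.002, 0.227]
force: [3.1, 0.6, -1.0]
gripper_width: 11.5
grasp_force: 8.0
```

```bash
python3 -m handwheel '[[[-1,0.004,-0.126,0,0,0,1],[-1,0.004,-0.126,0,0,0,1],[-1,0.004,-0.126,0,0,0,1],[-1,0.004,-0.126,0,0,0,1],[-1,0.004,-0.126,0,0,0,1]]]' 8
python3 -m handwheel '[[[-1,0.004,-0.126,0,0,0,1],[-1,0.004,-0.126,0,0,0,1],[-1,0.004,-0.126,0,0,0,1],[-1,0.004,-0.126,0,0,0,1],[-1,0,0,0,0,0,0]]]' 8
```

```text
t: 27.1
tcp_pos: [403.4, -323.6, 36.3]
eef_rot: [3.14, -0.004, -0.122]
force: [3.2, -0.6, -2.2]
gripper_width: 11.5
grasp_force: 8.0
t: 27.72
tcp_pos: [406.4, -314.1, 36.3]
eef_rot: [3.141, -0.005, -0.398]
force: [6.4, -1.4, -3.6]
gripper_width: 11.8
grasp_force: 8.0
```

```bash
python3 -m handwheel '[[[-1,0.03,-0.126,0,0,0,1],[-1,0.01,-0.126,0,0,0,1],[-1,0,0,0,0,0,0]]]' 8
python3 -m handwheel '[[[-1,0.004,-0.1,0,0,0,0.8],[-1,0,0,0,0,0,0]]]' 8
python3 peg.py | head -3
```

```text
t: 28.1
tcp_pos: [408.8, -309.9, 36.3]
eef_rot: [3.141, -0.004, -0.537]
force: [6.4, -1.4, -2.6]
gripper_width: 11.6
grasp_force: 8.0
t: 28.35
tcp_pos: [409.8, -308.4, 36.3]
eef_rot: [3.141, -0.004, -0.592]
force: [5.1, -2.4, -4.0]
gripper_width: 12.0
grasp_force: 8.0
pivot pred [320.1 183.9]
0 [[316.0, 275.0], [316.0, 260.0], [317.0, 249.0]] [35, 15, 14]
0.3 [[339.0, 273.0], [338.0, 258.0], [337.0, 247.0]] [18, 19, 22]
```

```bash
python3 -m handwheel '[[[-1,0.003,-0.1,0,0,0,0.8],[-1,0,0,0,0,0,0]]]' 8
python3 -m handwheel '[[[-1,0.003,-0.06,0,0,0,0.4],[-1,0,0,0,0,0,0]]]' 8
```

```text
t: 28.65
tcp_pos: [410.3, -308.1, 36.4]
eef_rot: [3.139, -0.004, -0.647]
force: [-0.2, -8.3, -3.4]
gripper_width: 11.8
grasp_force: 8.0
t: 28.9
tcp_pos: [410.5, -308.1, 36.4]
eef_rot: [3.138, -0.005, -0.674]
force: [-3.1, -11.9, -3.9]
gripper_width: 12.1
grasp_force: 8.0
```

```bash
python3 -m handwheel '[[[-1,0,-0.05,0,0,0,0],[-1,0,0,0,0,0,0],[-0.4,0,0,0,0,0,0],[-0.4,0,0,0,0,0,0],[-0.4,0,0,0,0,0,0]]]' 8
python3 -m handwheel '[[[-0.4,0,0,-0.5,0,0,0],[-0.4,0,0,-1,0,0,0],[-0.4,0,0,-1,0,0,0],[-0.4,0,0,-1,0,0,0],[-0.4,0,0,-0.5,0,0,0]]]' 8
python3 -m handwheel '[[[-0.4,-1,0,-0.5,0,0,0],[-0.4,-1,0,0,0,0,0],[-0.4,-0.5,0,0,0,0,0],[-0.4,0,0,0,0,0,0]]]' 8
python3 peg.py
python3 - <<'E'
from dock import *
d=cam("wrist"); g=cv2.cvtColor(d["color"],cv2.COLOR_RGB2GRAY)
m=(g<60).astype(np.uint8); m[275:]=0; n,l,s,c=cv2.connectedComponentsWithStats(m)
print([(s[i].tolist(),c[i].round(1).tolist()) for i in range(1,n) if s[i][4]>40])
E
```

```text
t: 29.52
tcp_pos: [410.1, -302.8, 35.7]
eef_rot: [-3.141, 0.001, -0.677]
force: [1.1, -0.4, -0.3]
gripper_width: 26.2
grasp_force: 0.0
t: 30.15
tcp_pos: [411.1, -303.8, 117.4]
eef_rot: [3.141, -0.002, -0.677]
force: [-0.4, -0.2, 0.3]
gripper_width: 26.5
grasp_force: 0.0
t: 30.65
tcp_pos: [371.2, -271.8, 125.9]
eef_rot: [3.142, 0.0, -0.678]
force: [0.2, 0.1, -0.7]
gripper_width: 26.5
grasp_force: 0.0
pivot pred [322.7  84.1]
0 [[324.0, 138.0], [324.0, 136.0], [324.0, 134.0]] [58, 60, 60]
0.3 [[340.0, 135.0], [339.0, 133.0], [338.0, 131.0]] [196, 195, 187]
0.6 [[355.0, 128.0], [353.0, 126.0], [351.0, 125.0]] [196, 196, 196]
0.9 [[367.0, 116.0], [364.0, 115.0], [362.0, 114.0]] [151, 156, 154]
1.2 [[375.0, 101.0], [371.0, 101.0], [369.0, 101.0]] [157, 161, 155]
1.3 [[376.0, 96.0], [373.0, 96.0], [370.0, 96.0]] [158, 158, 160]
1.45 [[378.0, 87.0], [375.0, 88.0], [372.0, 89.0]] [156, 156, 160]
1.57 [[379.0, 80.0], [375.0, 82.0], [372.0, 83.0]] [156, 156, 159]
1.75 [[378.0, 70.0], [374.0, 72.0], [371.0, 73.0]] [157, 155, 160]
[([321, 129, 14, 17, 148], [327.5, 137.4]), ([260, 192, 125, 83, 4677], [322.8, 252.3]), ([38, 270, 21, 5, 89], [48.5, 272.2]), ([586, 270, 22, 5, 92], [595.4, 272.2])]
```

Run:
```python
from dock import *
np.set_printoptions(linewidth=220)
d=cam("wrist"); g=cv2.cvtColor(d["color"],cv2.COLOR_RGB2GRAY).astype(int)
b,s=blob(d,(325,85),12,lambda g:g<115); print("pivot",b,s)
for r in(96,104,112,120): print(r,g[r,306:346])
for r in(62,68,74): print(r,g[r,306:346])
st=monitor.get_state(); pg=ray(d,[[327.5,137.4]],48)[0]; pv=ray(d,[b],32)[0]; v=(pg-pv)[:2]; print(pg,pv,np.linalg.norm(v),np.degrees(np.arctan2(v[1],v[0])),"expect",90+53.16)
```

```text
pivot [325.72151899  86.26582278] [  3   4  20  20 316]
96 [157 157 159 159 158 158 157 157 157 152 142 135 138 140 136 128 120 115 111 110 111 112 116 123 132 139 143 144 142 138 142 151 154 155 155 156 157 157 157 158]
104 [155 156 158 159 159 157 157 156 157 154 146 138 137 141 142 142 141 141 142 144 146 146 146 145 145 146 147 145 140 134 140 150 154 154 155 156 157 157 157 158]
112 [ 71  71  73  86 113 140 153 157 158 157 152 141 135 138 142 142 141 141 142 144 146 146 146 144 145 146 147 145 141 137 142 151 155 155 155 156 157 156 157 158]
120 [152 153 155 156 156 154 153 153 154 153 148 138 134 138 142 143 141 141 142 144 145 146 146 145 145 145 146 146 142 138 140 144 146 147 147 147 148 148 148 149]
62 [151 152 153 153 152 151 151 152 148 138 132 137 141 142 142 141 141 143 145 146 146 145 144 144 146 147 145 139 136 141 150 153 154 155 156 157 156 155 156 159]
68 [157 158 159 158 157 157 156 157 153 143 136 138 142 143 141 141 141 143 144 145 146 144 144 144 145 147 146 141 137 143 151 154 155 155 157 158 157 156 157 160]
74 [157 158 159 159 158 156 156 156 154 147 138 138 141 143 142 141 141 142 143 145 145 145 144 144 145 147 146 142 140 145 152 155 155 155 156 157 157 156 157 160]
[ 409.04629049 -308.57014666   48.        ] [ 437.27995071 -329.70165434   32.        ] 35.26585014116599 143.18694995115075 expect 143.16
```

```bash
python3 -c "
from rig import ticket
print(ticket.finish_job())"
```

```text
the job is handed in; nothing more can be done
None
```

I lowered the carrier gently onto both pins until it was home and turned the latch fully shut (angle measured within 0.1° of closed). I then let go, backed the arm clear and handed the job in at about 31 s; the path kept clear of the beaker, cradle and slides, but I took no final look at them.

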